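# Drive the seized bearing out of a caster wheel

### The job

Take the long plain drift from the rack, feel its end into the hub bore of the caster wheel lying on the plywood knock-out stand, and press the seized bearing out of the wheel's underside so that it drops into the stand: gently, with a steady hand's push and never forcing the drift against wheel or stand. Then put the drift back upright in the rack hole it came from. Leave the wheel lying on the stand and the other two punches standing in the rack.

Things in the scene. Friction and masses are not known exactly. Their poses are not given: they have to be found in the camera images.
- stand_top (a point): Centre of the 70 mm hole in the top of the knock-out stand, 75 mm above the bench, z up. The stand is a fixed plywood box, 160 x 160 mm, open at two sides; four dowel pegs (12 mm thick, 25 mm high) stand on its 15 mm top at the corners of a 94 mm square. Loose between them lies a caster wheel: 100 mm across, 32 mm thick, 0.8 kg, axis upright; it slides at a sideways push of 3 N or more.
- hub_place (a point): Point of the stand, 36 mm above stand_top, level with the top face of the wheel's hub (44 mm across). The wheel itself is NOT measured: its axis lies 3 to 9 mm off this point, in any direction, so find its bore by feel or by eye. In the hub's top is an empty bearing seat, 28.5 mm across, 9 mm deep, with a flat floor.
- seat_place (a point): Point of the stand, 4 mm below stand_top, level with the hub's lower end. In the upper seat's floor opens the hub bore: 16 mm across, 22 mm long, square-edged; the 14 mm drift drops in only within 1 to 2 mm of its axis. Below it is the lower seat, 9 mm deep, open below: here a steel bearing (28 mm outside, 12 mm hole, 8 mm thick) is seized, its top 31 mm below the hub's top face.
- catch (a point): Centre of the stand's catch floor, 9 mm above the bench, under the hole, with 14 mm lips at the open sides. The bearing (22 g) slides down its seat under a push of roughly 8 to 20 N and drops here once it has moved about 9 mm, when the drift's end is level with seat_place.
- rack_top (a point): Centre of the top of the rack, a fixed wooden block 70 mm by 210 mm, 45 mm high, z up, y along its length. Three upright holes in a row along y, 70 mm apart, 16 mm across, 35 mm deep; the middle one is at this point.
- drift_mid (a point): Middle (half-way up) of the drift: a plain straight round steel bar, 14 mm across, 160 mm long, 0.19 kg, square-ended, knurled over its upper half; the longest of the three punches in the rack (any hole). z runs up along it; its foot is 80 mm below this point and stands on the hole's floor, 10 mm above the bench.
- punch_mid (a point): Middle of the pin punch, upright in another hole of the rack: 115 mm long, shank 14 mm across, head 20 mm across and 20 mm high. Leave it alone.
- chisel_mid (a point): Middle of the cold chisel, upright in another hole of the rack: hexagonal steel about 15 mm across, 125 mm long. Leave it alone.
Things that resemble listed ones, but are neither listed nor needed, are in the scene too. There is more than one size of the part that bears stand_top; the job needs the smallest.

How it is judged:
On the way, in this order (a step that is already met when the one before it is completed fails the run):
1. the drift bears on the bearing (contact force between drift and bearing above 2 N), for 0.03 s.
2. the bearing has dropped on to the stand's catch floor (height (world z) of bearing below 0.03 m), for 0.2 s.
At the end, for the whole second after the job is handed in: The bearing lies on the stand's catch floor; the drift is released, at rest and upright, within 10 mm of where it stood at the start; the other two punches are within 10 mm of theirs; the wheel lies flat on the stand, within 15 mm of its middle (height (world z) of bearing below 0.03 m and horizontal distance between bearing and stand_top below 0.085 m and distance of each of drift_mid, punch_mid, chisel_mid from where it was at the start of the episode below 0.01 m and angle between drift_mid's own z axis and vertical below 0.1 rad and linear speed of drift below 0.02 m/s and angle between wheel's own z axis and vertical below 0.05 rad and horizontal distance between wheel and stand_top below 0.015 m); the robot touches nothing.
It fails at once if the stand, or the wheel on it, is pressed with more than about 30 N over the wheel's own weight (contact force between stand and anything else above 40 N).
It also fails if it takes over 67 s, if anything falls off the work surface, if the arm or the gripper's body presses on something with over 40 N, if the wrist force passes 120 N, or if a joint passes its speed limit or range.

### The arm

A 7-joint arm with a two-finger parallel gripper is mounted at the origin on the work surface. World frame = base frame: x ahead of the robot, y to its left, z up, the work surface at z = 0. Lengths are in m, angles in rad, forces in N, time in s.
With the tool pointing down it reaches from about 0.4 to 0.85 m from the base axis. Payload 4.5 kg.
Tool frame: the origin (TCP) lies between the finger pads; the fingertips stand 25 mm ahead of it and the grasp point (between the pads) lies 6 mm ahead of it (manip.nose_length is the distance from the TCP to the fingertips, in m); z points along the fingers, y is the direction in which the jaws open and shut (so a half turn about z gives the same grasp; the last joint's range is limited). The gripper opens to 85 mm and grips with 20 to 120 N. Pads are 22 mm wide; open, the fingers measure 114 mm over their backs; the gripper's body (76 mm by 85 mm) begins 54 mm behind the grasp point. The pads swing forward as they close: fully open they stand 13 mm farther back than shut.
Start: joints at [-1.169, 0.689, -0.195, 1.565, 0.157, 0.902, -0.215], TCP at [0.225, 0.583, 0.256] pointing down, gripper open.
Joint ranges: [-3.01, 3.01], [-0.46, 2.08], [-1.47, 1.51], [0.13, 2.56], [-1, 4.14], [0.04, 2.09], [-2.66, 2.66]. Speed limits (rad/s): [2.57, 2.57, 3.14, 3.14, 3.14, 3.14, 3.14].

### API

Orientations are given as a rotation vector (axis times angle).
In Python, from rig import manip gives the robot as it stands. Calls block until the motion is done:
- manip.goto(position, orientation): joint-space move of the TCP to a pose.
- manip.movel(position, ori=None, vel=0.15): straight line of the TCP; ori=None keeps the orientation; vel is the mean speed in m/s.
- manip.set_joints(angles): joint-space move.
- manip.command_gripper(opening, grasp_force=None): finger opening in m; grasp_force is the grip in N (None keeps the last); returns when the fingers have stopped.
- manip.pause(seconds).
- manip.solve_ik(position, orientation): joint angles nearest the present ones, or None.
- manip.sense(): the state.
- manip.grab_frame(name): name is "scene" or "top" or "wrist"; returns a dict with "frame" (400x640x3 uint8, red, green, blue), "z_map" (400x640 float32, m along the optical axis (not along the pixel's ray), 0 where there is no reading), "fovy" (degrees; the focal length in pixels is half the picture's height over the tangent of half this angle, whatever the lens; pixels are square), "cx", "cy" (the principal point, pixels), "D" ([k1, k2, p1, p2, k3] as OpenCV has them; the pictures are not rectified), "rvec" (rotation vector, rad) and "tvec" (3), from world to camera coordinates, as OpenCV has them. Camera axes: x right, y down, z forward; pixel columns grow to the right and rows downward; lengths in m; the calibration is good to about 2 mm. A picture is of the moment at which its call begins.
A pose or a line that the arm cannot do raises manip.PlanningError and nothing moves.
- manip.job_done(): hands the job in, once; it reports no verdict.
Trained networks look in the newest picture that a camera, given by its name, has taken for a name from the list of things; names that differ only in an ending like _2 or _b are one class to them, and where a whole thing is asked for, a point or a joint stands for the part that bears it (a point fixed in the world has none). Each returns a list of dicts, best first, with "conf" (0 to 1); they miss things now and then, are a little off and sometimes report something else, mostly with a low value. They report only what shows in the picture. A call takes as long as a camera call. They do not tell look-alikes from the thing itself.
- manip.find_in(camera, label): "box" ([left, top, width, height] in pixels, round what is visible of it).
The state is a dict: "t": time; "joint_positions": joint angles; "joint_vel": joint speeds; "effort": joint torques, N m; "tool_pos": TCP position; "tcp_rot": TCP orientation; "ft_force": force on the tool from outside, world axes, zero at the start; "torque": the same for the moment, N m; "gripper_width": finger opening in m.
Only numpy, scipy, OpenCV 4.12 (cv2) and the standard library are available. Lean on these libraries where they do the work, as an engineer would, in place of code of your own. Each camera call takes 0.05 s, during which the arm holds its last target. There are 200 camera calls.

## Working session

There is one attempt and no reset: what is moved stays moved. The work goes in short steps, each a Python script; the robot and the scene stay as the last script left them, time stands still between calls to the robot, and variables do not carry over. Pictures are saved under pics/ and viewed, about 8 in all and at most 12, crops included, and the job is handed in when it is done.

```bash
ls; mkdir -p pics
cat > h.py <<'E'
import numpy as np, cv2
from rig import manip
def grab(n):
    f=manip.grab_frame(n); return f
def K(f):
    h=f["frame"].shape[0]; fl=h/2/np.tan(np.radians(f["fovy"])/2)
    return np.array([[fl,0,f["cx"]],[0,fl,f["cy"]],[0,0,1]])
def save(f,name,crop=None,scale=1):
    im=cv2.cvtColor(f["frame"],cv2.COLOR_RGB2BGR)
    if crop: l,t,w,h=crop; im=im[t:t+h,l:l+w]
    cv2.imwrite("pics/"+name,cv2.resize(im,None,fx=scale,fy=scale,interpolation=cv2.INTER_CUBIC))
def cloud(f):
    k=K(f); D=np.array(f["D"],float); h,w=f["z_map"].shape
    u,v=np.meshgrid(np.arange(w),np.arange(h))
    p=cv2.undistortPoints(np.stack([u,v],-1).reshape(-1,1,2).astype(np.float64),k,D).reshape(h,w,2)
    z=f["z_map"].astype(float); c=np.dstack([p[...,0]*z,p[...,1]*z,z])
    R=cv2.Rodrigues(np.array(f["rvec"],float))[0]
    W=(c-np.array(f["tvec"],float).reshape(3))@R; W[z<=0]=np.nan
    return W
def plane(f,uv,zw):
    k=K(f); p=cv2.undistortPoints(np.array(uv,float).reshape(-1,1,2),k,np.array(f["D"],float)).reshape(-1,2)
    R=cv2.Rodrigues(np.array(f["rvec"],float))[0]; d=np.c_[p,np.ones(len(p))]@R; o=-R.T@np.array(f["tvec"],float).reshape(3)
    return o+d*((zw-o[2])/d[:,2])[:,None]
def proj(f,P):
    return cv2.projectPoints(np.array(P,float).reshape(-1,1,3),np.array(f["rvec"],float),np.array(f["tvec"],float),K(f),np.array(f["D"],float))[0].reshape(-1,2)
E
python3 - <<'E'
from h import *
for n in ["scene","top"]:
    f=grab(n); save(f,n+"0.png"); np.save(n+"0.npy",f,allow_pickle=True)
    for l in ["stand_top","rack_top","drift_mid","punch_mid","chisel_mid","wheel"]:
        try: print(n,l,[([int(x) for x in d["box"]],round(d["conf"],2)) for d in manip.find_in(n,l)][:5])
        except Exception as e: print(n,l,repr(e)[:150])
s=manip.sense(); print(s["t"],s["tool_pos"],s["tcp_rot"],s["ft_force"],manip.nose_length)
E
```

```text
pics
scene stand_top [([98, 141, 137, 122], 0.86), ([149, 250, 137, 144], 0.8), ([331, 107, 122, 96], 0.6)]
scene rack_top [([354, 226, 114, 74], 0.59)]
scene drift_mid [([410, 203, 14, 49], 0.62)]
scene punch_mid [([441, 209, 10, 33], 0.62)]
scene chisel_mid [([377, 228, 15, 40], 0.87)]
scene wheel ValueError('it knows: catch, chisel_mid, drift_mid, hub_place, punch_mid, rack_top, seat_place, stand_top')
top stand_top [([177, 235, 99, 97], 0.98), ([390, 225, 111, 111], 0.7), ([365, 113, 81, 78], 0.59)]
top rack_top [([228, 145, 80, 40], 0.87)]
top drift_mid []
top punch_mid []
top chisel_mid [([291, 144, 7, 15], 0.39)]
top wheel ValueError('it knows: catch, chisel_mid, drift_mid, hub_place, punch_mid, rack_top, seat_place, stand_top')
0.6 [0.22472942 0.58320905 0.25631747] [5.74536393e-01 3.08859293e+00 1.17173376e-04] [ 0.32699329 -0.03235077  0.01238577] 0.025
```

View pics/scene0.png

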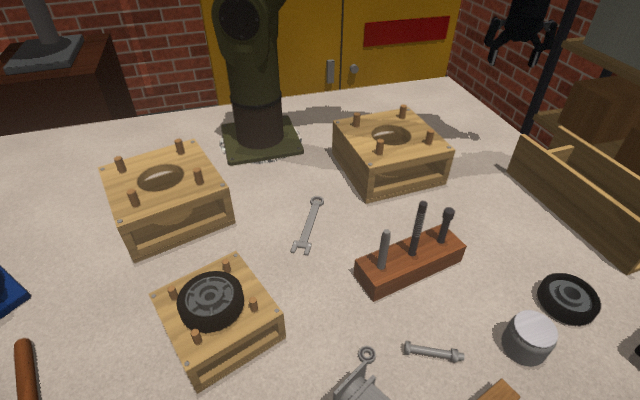

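View pics/top0.png

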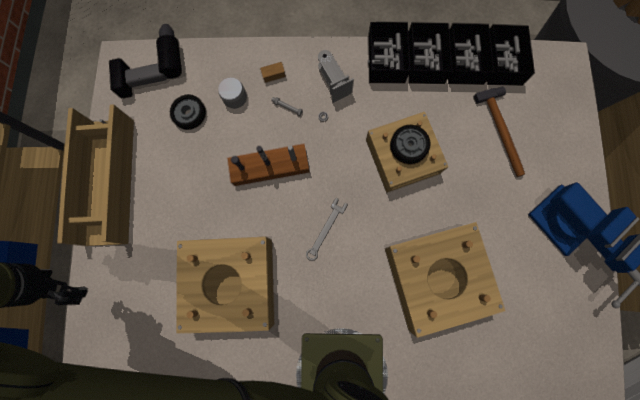

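Run:
```python
from h import *
for n in ["top","scene"]:
    f=np.load(n+"0.npy",allow_pickle=True).item(); W=cloud(f)
    bs={"top":[(177,235,99,97),(390,225,111,111),(365,113,81,78),(228,145,80,40)],"scene":[(98,141,137,122),(149,250,137,144),(331,107,122,96),(354,226,114,74)]}[n]
    for l,t,w,h in bs:
        p=W[t:t+h,l:l+w].reshape(-1,3); p=p[np.isfinite(p[:,0])]
        hz,e=np.histogram(p[:,2],bins=np.arange(0,.25,.01)); print(n,(l,t),hz)
        for a,b in [(.036,.05),(.068,.082),(.082,.098),(.1,.116),(.116,.14)]:
            q=p[(p[:,2]>a)&(p[:,2]<b)]
            if len(q)>30: print("  ",a,b,len(q),np.round([*np.percentile(q[:,0],[1,99]),*np.percentile(q[:,1],[1,99])],3),round(np.median(q[:,2]),4))
```

```text
top (177, 235) [ 492 1067   56   46   55   53   60   56  112  477 6514   33   31  164
    5    0    0    0    0    0    0    0    0    0]
   0.036 0.05 76 [0.128 0.34  0.177 0.189] 0.0434
   0.068 0.082 84 [0.125 0.339 0.175 0.34 ] 0.0757
   0.082 0.098 207 [0.126 0.336 0.175 0.341] 0.0907
   0.1 0.116 6532 [0.118 0.334 0.183 0.4  ] 0.1028
   0.116 0.14 210 [0.152 0.301 0.215 0.364] 0.136
top (390, 225) [1381  992   39   46   52   49   53   59  113  771 6407   31   38  175
    2    0    0    0    0    0    0    0    0    0]
   0.036 0.05 70 [ 0.113  0.292 -0.169 -0.118] 0.0432
   0.068 0.082 81 [ 0.115  0.308 -0.285 -0.113] 0.0753
   0.082 0.098 241 [ 0.116  0.318 -0.343 -0.112] 0.0912
   0.1 0.116 6423 [ 0.124  0.365 -0.362 -0.124] 0.1024
   0.116 0.14 228 [ 0.158  0.331 -0.329 -0.156] 0.1354
top (365, 113) [ 739   74  147   58   49   61   93 2309   69  383  816   69    0    0
    0    0    0    0    0    0    0    0    0    0]
   0.036 0.05 69 [ 0.474  0.618 -0.262 -0.064] 0.0425
   0.068 0.082 2354 [ 0.481  0.665 -0.255 -0.071] 0.0743
   0.082 0.098 351 [ 0.509  0.636 -0.226 -0.10
[... 1225 characters left out ...]
1    0    7    7    0    0    0    0    0    0]
   0.036 0.05 292 [0.128 0.342 0.173 0.402] 0.043
   0.068 0.082 256 [0.129 0.341 0.173 0.402] 0.0748
   0.082 0.098 876 [0.133 0.341 0.174 0.397] 0.0905
   0.1 0.116 3608 [0.119 0.338 0.178 0.397] 0.1032
   0.116 0.14 255 [0.157 0.302 0.213 0.361] 0.1298
scene (354, 226) [2063  333  344  354 2853   82   84   91   89   63   70   67   53   44
    0    0    0    0    0    0    0    0    0    0]
   0.036 0.05 2996 [0.497 0.592 0.093 0.301] 0.0451
   0.068 0.082 124 [0.527 0.562 0.123 0.27 ] 0.0756
   0.082 0.098 121 [0.529 0.562 0.122 0.268] 0.0889
   0.1 0.116 111 [0.538 0.562 0.123 0.204] 0.1082
   0.116 0.14 123 [0.543 0.562 0.123 0.2  ] 0.1262
```

Scene: three pegged stands. The ones at scene (165,200) and (390,150) have tops at z≈0.103 and hold no wheel. The one at scene (215,315) / top (410,150) has its top at z≈0.075, is the smallest and carries the wheel, so it is the job's stand. In the rack, the middle bar at scene (420,228) is the longest and plain (drift). The left one at (384,248) is the chisel and the right one at (447,225), with a head, is the pin punch. Next I look at both with the wrist camera.

```bash
cat >> h.py <<'E'
from scipy.spatial.transform import Rotation as Ro
def down(yaw):  # tool z down, jaw axis (tool y) at world angle yaw
    y=np.array([np.cos(yaw),np.sin(yaw),0]); z=np.array([0,0,-1.]); x=np.cross(y,z)
    return Ro.from_matrix(np.c_[x,y,z]).as_rotvec()
E
python3 - <<'E'
from h import *
f=np.load("scene0.npy",allow_pickle=True).item(); W=cloud(f)
p=W[190:300,350:475].reshape(-1,3); p=p[np.isfinite(p[:,0])]; p=p[(p[:,2]>.06)&(p[:,2]<.2)&(p[:,0]>.48)&(p[:,0]<.6)]
from scipy.cluster.vq import kmeans2
c,l=kmeans2(p[:,:2],np.array([[.54,.126],[.545,.2],[.55,.27]]),minit='matrix')
for i in range(3): q=p[l==i]; print(c[i],q[:,2].max(),len(q),q[:,:2].max(0)-q[:,:2].min(0))
f=np.load("top0.npy",allow_pickle=True).item(); W=cloud(f)
p=W[130:190,220:320].reshape(-1,3); p=p[np.isfinite(p[:,0])]
for a,b in[(.036,.052),(.11,.13),(.13,.2)]:
  q=p[(p[:,2]>a)&(p[:,2]<b)]; print(a,cv2.minAreaRect((q[:,:2]*1000).astype(np.float32)), np.round(q[:,:3][:0],3))
p=W[105:195,360:450].reshape(-1,3); q=p[(p[:,2]>.07)&(p[:,2]<.08)]; print(cv2.minAreaRect((q[:,:2]*1000).astype(np.float32)))
for yaw in (0.,.15,np.pi+.15-2*np.pi):
  for P in([.573,-.163,.3],[.54,.2,.3]): print(yaw,P,manip.solve_ik(P,down(yaw)))
E
```

```text
[0.55818095 0.12775527] 0.13652468537287346 296 [0.01376502 0.01526427]
[0.54512346 0.19608846] 0.17167674635470692 406 [0.01440605 0.01407892]
[0.53145619 0.26351478] 0.12688971351271344 251 [0.01857782 0.01877984]
0.036 ((541.966064453125, 202.2424774169922), (71.30229949951172, 211.72193908691406), 10.766708374023438) []
0.11 ((537.3539428710938, 202.40713500976562), (18.399898529052734, 156.9927520751953), 9.043547630310059) []
0.13 ((547.6634521484375, 167.50450134277344), (11.590685844421387, 82.37499237060547), 11.826136589050293) []
((573.4111938476562, -164.47369384765625), (162.29339599609375, 161.62013244628906), 19.915802001953125)
0.0 [0.573, -0.163, 0.3] [ 0.14047283  0.59908458  0.10253902  1.61302012 -0.07189525  0.9331758
  0.26809509]
0.0 [0.54, 0.2, 0.3] [-0.48080637  0.56980218  0.07719708  1.67232009 -0.05307309  0.90151008
 -0.38282129]
0.15 [0.573, -0.163, 0.3] [ 0.16351793  0.5975868   0.06259498  1.61172934 -0.04380132  0.93364694
  0.3913548 ]
0.15 [0.54, 0.2, 0.3] [-0.45685826  0.56866013  0.03700021  1.67101558 -0.02538502  0.9023843
 -0.25994268]
-2.991592653589793 [0.573, -0.163, 0.3] [-0.36691238  0.94913835  1.30326631  1.63905461 -0.94518446  1.31386362
 -1.88936459]
-2.991592653589793 [0.54, 0.2, 0.3] [ 0.04243242  0.68396978 -0.85454381  1.64424135  0.57063103  1.08080197
  2.31317367]
```

Run:
```python
from h import *
manip.goto([.573,-.164,.33],down(.19)); f=grab("wrist"); np.save("w1.npy",f,allow_pickle=True); save(f,"w1.png")
print([ (l,[(np.round(d["box"]),d["conf"]) for d in manip.find_in("wrist",l)]) for l in("stand_top","hub_place","seat_place")])
R=cv2.Rodrigues(f["rvec"])[0]; print("cam",-R.T@np.array(f["tvec"]).ravel())
print(manip.sense()["t"])
manip.goto([.542,.2,.33],down(.19)); f=grab("wrist"); np.save("w2.npy",f,allow_pickle=True); save(f,"w2.png")
print([ (l,[(np.round(d["box"]),d["conf"]) for d in manip.find_in("wrist",l)]) for l in("drift_mid","punch_mid","chisel_mid")])
print(manip.sense()["t"])
a=cv2.imread("pics/w1.png");b=cv2.imread("pics/w2.png");cv2.imwrite("pics/w12.png",cv2.resize(np.hstack([a[:,120:520],b[:,120:520]]),None,fx=1,fy=1))
```

```text
[('stand_top', [(array([  2.,  72., 170., 210.]), 0.86), (array([239.,  80., 167., 160.]), 0.64)]), ('hub_place', [(array([239.,  78., 167., 162.]), 0.89), (array([  1.,  69., 171., 214.]), 0.73)]), ('seat_place', [(array([  0.,  69., 171., 212.]), 0.96), (array([240.,  78., 164., 166.]), 0.6)])]
cam [ 0.55725734 -0.08069049  0.44716059]
3.7083
[('drift_mid', [(array([318., 149.,  15.,  43.]), 0.59)]), ('punch_mid', [(array([312.,  84.,  24.,  21.]), 0.67)]), ('chisel_mid', [(array([320., 210.,  13.,  39.]), 0.96)])]
5.275
```

View pics/w12.png

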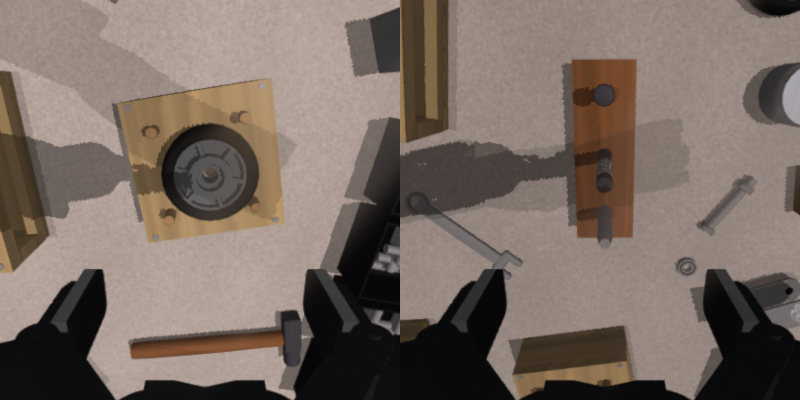

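Run:
```python
from h import *
f=np.load("w1.npy",allow_pickle=True).item(); W=cloud(f)
save(f,"wheelcrop.png",(275,115,110,110),5)
S=np.array([.573,-.164])
p=W[60:260,220:430].reshape(-1,3); p=p[np.isfinite(p[:,0])]
hz,e=np.histogram(p[:,2],bins=np.arange(.06,.125,.003)); print(dict(zip(np.round(e,3),hz)))
q=p[(p[:,2]>.070)&(p[:,2]<.08)]; r=cv2.minAreaRect((q[:,:2]*1000).astype(np.float32)); print(r)
for a in (.09,.098,.103):
  q=p[(p[:,2]>a)&(p[:,2]<.114)]; q=q[np.hypot(*(q[:,:2]-S).T)<.065]
  print(a,len(q),cv2.minEnclosingCircle((q[:,:2]*1000).astype(np.float32)),q.mean(0))
c=plane(f,[(330,173)],.102); print(c)
# pegs
q=p[(p[:,2]>.09)&(p[:,2]<.105)]; d=q[:,:2]-S; q=q[np.hypot(*d.T)>.062]
from scipy.cluster.vq import kmeans2
th=np.radians(19.9-90)
g=np.array([[np.cos(t),np.sin(t)] for t in np.radians(19.9+45+90*np.arange(4))])*.0665+S
c,l=kmeans2(q[:,:2],g,minit='matrix'); print(np.c_[c,np.bincount(l)],c.mean(0))
f2=np.load("w2.npy",allow_pickle=True).item(); W=cloud(f2)
p=W[40:270,280:370].reshape(-1,3); p=p[np.isfinite(p[:,0])]
q=p[(p[:,2]>.036)&(p[:,2]<.052)]; print(cv2.minAreaRect((q[:,:2]*1000).astype(np.float32)))
q=p[(p[:,2]>.165)&(p[:,2]<.18)]; print("drift top",len(q),q.mean(0),(q.max(0)+q.min(0))/2,np.ptp(q,0))
```

```text
{np.float64(0.06): np.int64(9), np.float64(0.063): np.int64(6), np.float64(0.066): np.int64(4), np.float64(0.069): np.int64(15), np.float64(0.072): np.int64(9218), np.float64(0.075): np.int64(4020), np.float64(0.078): np.int64(71), np.float64(0.081): np.int64(53), np.float64(0.084): np.int64(72), np.float64(0.087): np.int64(63), np.float64(0.09): np.int64(56), np.float64(0.093): np.int64(1091), np.float64(0.096): np.int64(557), np.float64(0.099): np.int64(998), np.float64(0.102): np.int64(1881), np.float64(0.105): np.int64(2098), np.float64(0.108): np.int64(719), np.float64(0.111): np.int64(189), np.float64(0.114): np.int64(0), np.float64(0.117): np.int64(0), np.float64(0.12): np.int64(0)}
((574.4500122070312, -164.99412536621094), (161.46351623535156, 160.37307739257812), 20.106168746948242)
0.09 7310 ((573.0027465820312, -163.9343719482422), 64.93213653564453) [ 0.57878191 -0.16436722  0.10311647]
0.098 5757 ((573.0027465820312, -163.9343719482422), 64.93213653564453) [ 0.57879833 -0.16413383  0.10519156]
0.103 4350 ((579.7501831054688, -166.7268829345703), 48.42502212524414) [ 0.57931211 -0.16425898  0.10643081]
[[ 0.57957398 -0.16486197  0.102     ]]
[[ 6.02505833e-01 -1.04403294e-01  1.17000000e+02]
 [ 5.13434483e-01 -1.36247904e-01  9.90000000e+01]
 [ 5.45895967e-01 -2.24338414e-01  9.10000000e+01]
 [ 6.33981801e-01 -1.91602681e-01  1.19000000e+02]] [ 0.57395452 -0.16414807]
((542.0997314453125, 200.81869506835938), (70.47754669189453, 209.7042236328125), 11.135416984558105)
drift top 226 [0.5417069  0.20192916 0.16912919] [0.54182714 0.20148999 0.16813472] [0.01359055 0.01360339 0.00581208]
```

View pics/wheelcrop.png

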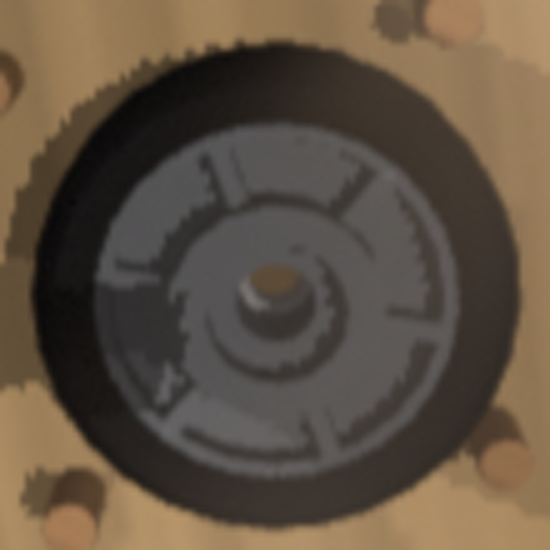

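The wheel's bore shows at w1 pixel ≈(330.5,175). This gives (0.5796,−0.166) at z 0.102, and the tyre circle agrees at (0.5797,−0.1667), about 6 mm off the stand's middle. In w2 the drift, with its knurled tall top at wrist (324,182), is the middle bar. The headed punch is above it and the hexagonal chisel below, so the drift is confirmed. Now I grasp it.

Run:
```python
from h import *
manip.command_gripper(.05)
manip.goto([.5418,.2017,.25],down(.194))
manip.movel([.5418,.2017,.136],vel=.12)
s=manip.sense(); print(s["ft_force"],s["tool_pos"])
manip.command_gripper(0.0,80); s=manip.sense(); print(s["ft_force"],s["gripper_width"],s["t"],s["tool_pos"])
manip.movel([.5418,.2017,.186],vel=.1)
s=manip.sense(); print(s["ft_force"],s["gripper_width"],s["t"])
manip.movel([.5418,.2017,.30],vel=.15)
f=grab("scene"); np.save("s2.npy",f,allow_pickle=True); save(f,"s2.png",(330,90,160,200),3)
W=cloud(f); p=W.reshape(-1,3); p=p[np.isfinite(p[:,0])]
p=p[(np.hypot(p[:,0]-.542,p[:,1]-.2)<.03)&(p[:,2]>.14)&(p[:,2]<.36)]
for a in np.arange(.15,.29,.015):
  q=p[abs(p[:,2]-a)<.0075]; print(round(a,3),len(q),q[:,:2].mean(0) if len(q) else '')
print(manip.sense()["tool_pos"],manip.sense()["t"])
```

```text
[ 0.0829139  -0.28817521 -0.56093892] [0.54246164 0.20190918 0.13685638]
[-0.06494851 -0.53840637  5.88778673] 0.012155022489013697 7.6667 [0.5420258 0.2018183 0.13667  ]
[ 0.0180398  -0.15446715 -2.19216976] 0.012185834995182656 8.3167
0.15 0 
0.165 0 
0.18 57 [0.54455416 0.19578254]
0.195 63 [0.5444505 0.1956352]
0.21 62 [0.54447856 0.19573736]
0.225 67 [0.54456335 0.19557622]
0.24 68 [0.54441541 0.19577922]
0.255 75 [0.54454399 0.19599268]
0.27 75 [0.54442921 0.19509659]
0.285 183 [0.54641664 0.19429274]
[0.54098802 0.2014447  0.29869511] 9.275
```

View pics/s2.png

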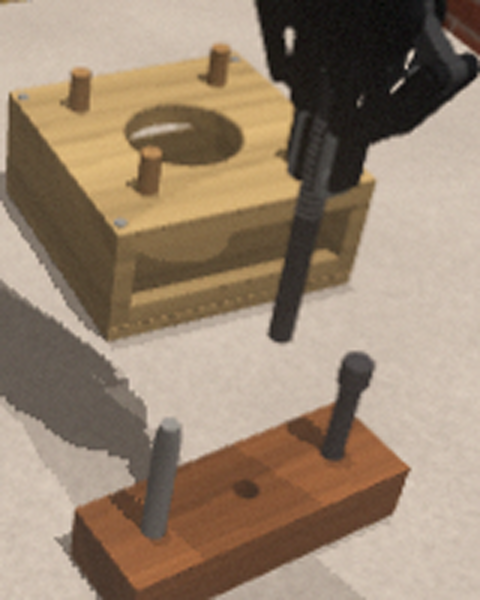

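The drift hangs straight in the jaws: its foot is at crop (283,335) and the cloud shows a constant axis over its height. The other two punches stand untouched. Next I go to the wheel and feel for the bore.

```bash
cat >> h.py <<'E'
FOOT=.1267
def tz(): 
    s=manip.sense(); return s["tool_pos"],s["ft_force"],s["t"]
def lower(xy,z0,z1,base,lim,step=.001,vel=.03):
    """lower commanded TCP from z0 to z1 till fz rises by lim; returns commanded z, state"""
    z=z0
    while z>z1:
        z-=step; manip.movel([*xy,z],vel=vel); s=manip.sense()
        if s["ft_force"][2]-base>lim: break
    return z,s
E
python3 - <<'E'
from h import *
T=np.array([.5796,-.166])
manip.goto([*T,.29],down(.194)); manip.movel([*T,.25],vel=.1); manip.pause(.2)
p,F,t=tz(); print(p,F,t); c=T+(T-p[:2]); base=F[2]
manip.movel([*c,.236],vel=.1); p,F,t=tz(); print(p,F,t)
z,s=lower(c,.236,.222,base,3)
print(z,s["tool_pos"],s["tool_pos"][2]-FOOT,s["ft_force"],s["torque"],s["t"],base)
E
```

```text
[ 0.58012357 -0.16605739  0.25080563] [-0.74705155  0.35732336 -0.84933155] 11.4083
[ 0.57862733 -0.16581763  0.23567694] [-1.75032545  0.41032095 -1.34220428] 11.7
0.22199999999999998 [ 0.57900248 -0.16595971  0.2219115 ] 0.09521149891714054 [ 0.31034628  0.47739189 -1.45701818] [-0.01892418  0.00437502  0.00645895] 15.2 -0.8493315507865006
```

The foot is at z 0.095, below the seat floor at 0.102, with no contact force, so it is in the bore. I go on gently to the bearing and press.

Run:
```python
from h import *
s=manip.sense(); c=s["tool_pos"][:2]; c=np.array([.57925,-.16594]); z=.222; base=-1.6
manip.movel([*c,.215],vel=.03); s=manip.sense(); print(s["tool_pos"],s["ft_force"])
if s["ft_force"][2]<2:
  z=.215
  while z>.186:
    z-=.001; manip.movel([*c,z],vel=.03); s=manip.sense(); F=s["ft_force"]
    print(round(z,4),np.round(s["tool_pos"],4),round(s["tool_pos"][2]-FOOT,4),np.round(F,1),round(s["t"],1))
    if F[2]-base>21 or np.hypot(*F[:2])>6: print("stop");break
    if s["tool_pos"][2]-FOOT<.0695: break
```

```text
[ 0.57907614 -0.16591312  0.21468372] [ 0.90872114  0.53473719 -1.08803445]
0.214 [ 0.5792 -0.1659  0.214 ] 0.0873 [-0.1 -0.1 -1.6] 15.8
0.213 [ 0.5792 -0.1659  0.213 ] 0.0863 [-1.   0.3 -2.5] 16.1
0.212 [ 0.5792 -0.1659  0.2119] 0.0852 [ 0.3 -0.9 -2.9] 16.3
0.211 [ 0.5792 -0.1659  0.2109] 0.0842 [ 0.1  0.7 -1.6] 16.6
0.21 [ 0.5792 -0.1659  0.2099] 0.0832 [ 0.4 -0.2 -1.8] 16.8
0.209 [ 0.5792 -0.1659  0.2089] 0.0822 [ 0.8  0.1 -2.5] 17.1
0.208 [ 0.5792 -0.1659  0.2079] 0.0812 [ 0.1  0.  -1.5] 17.3
0.207 [ 0.5792 -0.1659  0.2069] 0.0802 [-1.  0. -2.] 17.6
0.206 [ 0.5795 -0.166   0.2063] 0.0796 [-0.6  0.3  0.9] 17.8
0.205 [ 0.5797 -0.1661  0.2058] 0.0791 [-2.   2.   5.9] 18.1
0.204 [ 0.5798 -0.1661  0.2045] 0.0778 [ 0.5 -0.5  3.8] 18.3
0.203 [ 0.5797 -0.166   0.2032] 0.0765 [0.2 0.3 1.6] 18.6
0.202 [ 0.5796 -0.1659  0.202 ] 0.0753 [ 0.1 -0.7  2.7] 18.8
0.201 [ 0.5795 -0.166   0.2009] 0.0742 [0.9 0.3 2.7] 19.1
0.2 [ 0.5789 -0.1659  0.1996] 0.0729 [ 1.2 -0.4 -0.4] 19.3
0.199 [ 0.5788 -0.1659  0.1984] 0.0717 [ 1.3 -0.2 -2.7] 19.6
0.198 [ 0.5789 -0.1659  0.1976] 0.0709 [ 0.2  0.5 -2.4] 19.8
0.197 [ 0.5789 -0.1659  0.1968] 0.0701 [-0.4  0.1 -1.6] 20.1
0.196 [ 0.579  -0.1659  0.1959] 0.0692 [-0.6  0.3 -1.4] 20.3
```

Run:
```python
from h import *
c=[.57925,-.16594]
for z in (.194,.192): manip.movel([*c,z],vel=.03); s=manip.sense(); print(s["ft_force"],s["tool_pos"][2]-FOOT)
manip.movel([*c,.26],vel=.06); manip.movel([*c,.31],vel=.15); s=manip.sense(); print(s["ft_force"],s["t"])
f=grab("scene"); save(f,"s3.png",(130,200,170,200),3); W=cloud(f)
p=W[200:400,130:300].reshape(-1,3); p=p[np.isfinite(p[:,0])]; q=p[(p[:,2]>.103)&(p[:,2]<.114)]
print(cv2.minEnclosingCircle((q[:,:2]*1000).astype(np.float32)))
q=W.reshape(-1,3); q=q[np.isfinite(q[:,0])]; q=q[(np.hypot(q[:,0]-.579,q[:,1]+.166)<.02)&(q[:,2]>.17)]
for a in np.arange(.18,.28,.02): r=q[abs(q[:,2]-a)<.01]; print(round(a,3),len(r),r[:,:2].mean(0))
```

```text
[ 0.43248803  1.08273837 -2.80121913] 0.06711325706205454
[-0.19692511 -0.37530923 -0.24953618] 0.06513097037293547
[ 0.6083475   0.00409547 -1.7951872 ] 22.6
((471.4052734375, -231.4916534423828), 174.27635192871094)
0.18 32 [ 0.58331609 -0.16827894]
0.2 97 [ 0.58324312 -0.16801987]
0.22 107 [ 0.58328149 -0.16813118]
0.24 117 [ 0.58327751 -0.16812329]
0.26 121 [ 0.58328949 -0.16820721]
0.28 93 [ 0.58615474 -0.16688583]
```

View pics/s3.png

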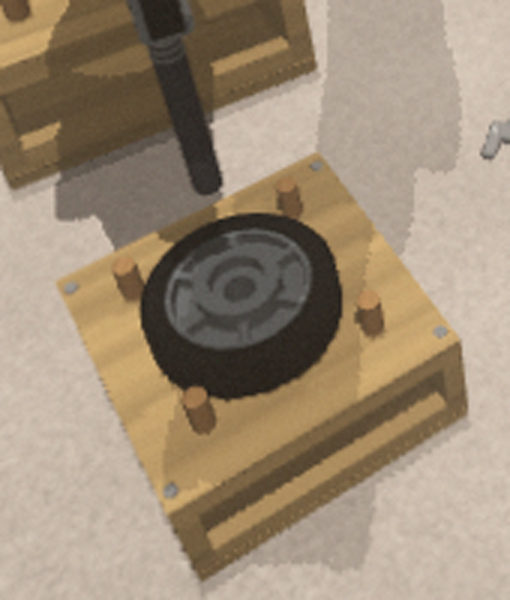

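The wheel lies flat between the pegs (hub bore at crop (238,288)) and the drift hangs straight. The bearing is hidden in this view, so I look straight down the bore with the wrist camera.

Run:
```python
from h import *
manip.movel([.595,-.249,.31],vel=.2); manip.pause(.2)
f=grab("wrist"); uv=proj(f,[[.5793,-.166,.102]])[0]; print(uv,manip.sense()["t"])
W=cloud(f); u,v=uv.round().astype(int); print(np.round(W[v-8:v+9,u-8:u+9,2]*1000).astype(int))
save(f,"w3.png",(int(u)-60,int(v)-60,120,120),5)
```

```text
[324.89542116  84.19410248] 23.475
[[                 102                  101                  102
                   101                  101                  102
                   103                  101                  100
                   102                  100                  101
                   102                  101                  102
                   102                  100]
 [                 102                  102                  103
                   103                   99                   84
                    17                   18                   16
                    18                   16                   16
                    99                  103 -9223372036854775808
                   102                  102]
 [                 100                  101                  101
                    88                   16                   16
                    16                   17                   18
                    16                   17                   18
                    15                   83                  102

[... 4585 characters left out ...]
      17                   17
                    16                   17                   17
                    17                   17                   18
                    17                   15                   15
                    82                  101]
 [                 102                  102                   82
                    16                   15                   17
                    17                   17                   18
                    16                   16                   16
                    17                   16                   15
                    99                  102]]<stdin>:4: RuntimeWarning: invalid value encountered in cast
```

View pics/w3.png

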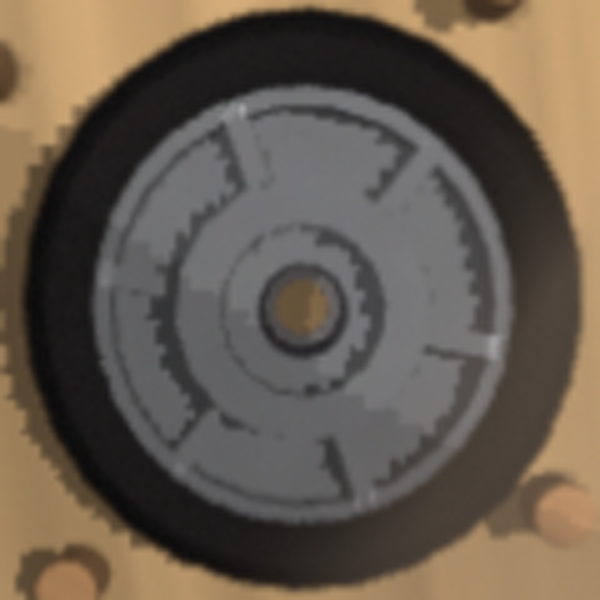

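The bore (centre at crop (303,308)) shows the bearing's ring at z≈16–17 mm on the catch floor at 9 mm: it has dropped. Now I return the drift.

```bash
cat > ret.py <<'E'
from h import *
T=np.array([.5420,.2018])
manip.goto([*T,.27],down(.194)); manip.movel([*T,.19],vel=.12); manip.pause(.3)
p,F,t=tz(); print(p,F,t); c=T+(T-p[:2]); base=F[2]
manip.movel([*c,.177],vel=.05); p,F,t=tz(); print(p,F,t)
ok=False
for i in range(9):
    o=np.zeros(2) if i==0 else .0012*np.array([np.cos(i*np.pi/4),np.sin(i*np.pi/4)])
    if i: manip.movel([*(c+o),.175],vel=.03)
    z,s=lower(c+o,.175,.165,base,5)
    print(i,z,s["tool_pos"],s["ft_force"],s["t"])
    if s["tool_pos"][2]<.1685: ok=True;break
if ok:
    manip.movel([*(c+o),.143],vel=.06); print(tz())
    z,s=lower(c+o,.143,.134,base,4); print("floor",z,s["tool_pos"],s["ft_force"],s["t"])
E
python3 ret.py
```

```text
[0.54227561 0.20194612 0.19056321] [ 0.48422021  0.18671436 -1.60260363] 26.2583
[0.54137747 0.20151879 0.17640214] [-0.31782699 -0.50867358 -1.48532655] 26.6667
0 0.16499999999999998 [0.54167619 0.20165221 0.16492952] [-0.08895795  0.13251276 -1.82208731] 29.1667
(array([0.54147689, 0.20152897, 0.14251648]), array([-0.0782619 ,  0.29263847, -1.34636733]), 29.6833)
floor 0.13599999999999998 [0.54205413 0.20173555 0.1366905 ] [-1.55786215 -0.11465421  5.03924312] 31.4333
```

Run:
```python
from h import *
p,_,_=tz(); manip.movel([p[0],p[1],.1372],vel=.02)
manip.command_gripper(.05); manip.pause(.3)
manip.movel([p[0],p[1],.26],vel=.1); manip.movel([p[0],p[1],.33],vel=.2); 
manip.goto([.48,.02,.40],down(.194)); manip.pause(.5)
f=grab("scene"); save(f,"s4.png",(130,180,350,220),2); W=cloud(f)
p=W[190:300,350:475].reshape(-1,3); p=p[np.isfinite(p[:,0])]; p=p[(p[:,2]>.06)&(p[:,2]<.2)&(p[:,0]>.48)&(p[:,0]<.6)]
from scipy.cluster.vq import kmeans2
c,l=kmeans2(p[:,:2],np.array([[.54,.126],[.545,.2],[.55,.27]]),minit='matrix')
for i in range(3): q=p[l==i]; print(c[i],q[:,2].max(),len(q),q[:,:2].max(0)-q[:,:2].min(0))
s=manip.sense();print(s["t"],s["ft_force"])
```

```text
[0.55817395 0.12775308] 0.13698745571305163 292 [0.01424941 0.01487905]
[0.54503493 0.19591333] 0.17174600299971615 402 [0.01542257 0.01406561]
[0.53155142 0.26339987] 0.12699672350860247 250 [0.0190917  0.02081902]
35.6917 [-0.09370529 -0.12654425  0.280249  ]
```

View pics/s4.png

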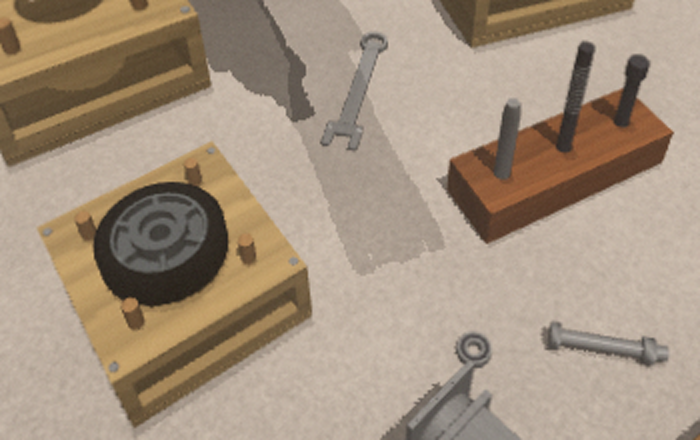

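The drift stands upright in the middle hole (crop (575,95)), within 0.2 mm of its start. The other punches are unmoved and the wheel lies flat on the stand (crop (160,240)). I hand the job in.

```bash
python3 -c "
from rig import manip
print(manip.job_done(), manip.sense()['t'])"
```

```text
the job is handed in; nothing more can be done
the job is handed in; nothing more can be done
```

The seized bearing is out of the wheel and lying on the stand's catch floor, and the drift is back upright in its own rack hole. I handed the job in at about 36 s of the 67 s allowed.

- **Pressing:** I located the wheel's bore by eye, about 6 mm off the stand's middle. The drift entered it at the first try with no contact force. The bearing gave way at a sampled push of about 8 N, and the force was gone once the drift's foot was level with seat_place. Forces were read only after each 1 mm step, so short peaks in between would not show.
- **Bearing:** looking down the bore with the wrist camera, depth shows the bearing's top at about 17 mm above the bench, on the 9 mm floor.
- **Rack:** the scene camera puts the drift within 0.2 mm of its starting place and upright, and the pin punch and chisel unmoved.
- **Wheel:** it looks flat between its pegs in the last picture. A numeric fit of its position after pressing failed because stray points spoiled it. The look down the bore still found it where it was first measured.

No check disagreed with the others.

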